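Clamp the printing block in its carving jig

TASK

Get the printing block ready for carving: with the fingers, push the steel clamp strap round until it lies straight across the block at its stop pin, and only then push the cam lever fully down so that the clamp's foot holds the block. Just push, pick nothing up; leave the block where it lies and do not disturb the tools and pots around it.

Things in the scene. Friction and masses are not known exactly. Their poses are not given: they have to be found in the camera images.
- strap (a joint): swing of the steel clamp strap about its upright post, rad: 0 = parked beside the block's left edge, pointing to the jig's near side (towards the robot when the jig is square to it); grows anticlockwise seen from above; 1.571 = at the stop pin, straight across the block. Starts at 0 to 0.45. Stays where it is left (friction about 0.12 N m)
- lever (a joint): cam lever, rad: 0 = standing 66 degrees above level; grows as it is pushed down; 1.15 = fully down, level, at its stop. Starts at 0 to 0.2, stays where it is left (friction about 0.2 N m, a little more as the foot bites). Hinged on the strap right over the post, 82 mm above the table; turns with the strap and points away from its free end: outward off the block's left edge when the strap is over
- pivot (a point): point on the upright axis about which the strap swings, at the height of the strap's top face, 64 mm above the table. Its x axis is the jig's: the parked strap (0) points along -x, the closed strap (1.571) along -y
- strap_end (a point): on the top face of the strap's free end, on its centre line, 130 mm from the pivot axis; moves with the strap. The strap is a flat bar 25 mm wide and 12 mm thick, underside 52 mm and top 64 mm above the table, its round end reaching 142 mm from the axis; the foot hangs 8 mm below it
- lever_pad (a point): centre of the pressing face of the lever's black end (34 mm long, 28 mm wide, 12 mm thick), 85 mm along the lever from its hinge and 6 mm off its centre line; the lever is 102 mm long. The face looks up when the lever is down, and back over the post and strap when it stands up
- foot: round rubber-soled foot, 22 mm wide, under the strap 85 mm from the pivot axis; origin at the centre of its sole. The lever drives it down 4 mm on to the block, then presses it on through a spring (about 6 N with the lever fully down)
- block: printing block, loose: wood with a grey lino face and a carved fish, 130 x 150 x 22 mm (x, y, z), origin under its centre; it lies on the jig board between two low fences, its top 40 mm above the table
- jig: fixed wooden jig board 290 x 260 x 18 mm (x, y, z), origin on the table 130 mm from its near edge, midway across; post at (0, 85) mm in its frame, block centred at (0, -30) mm; a stop pin 60 mm high stands 18 mm beyond and 27 mm inward of the post
- ink_tin_mid (a point): ink tin, 56 mm wide, 42 mm tall, standing on the jig board's far right corner; leave it alone. Point half-way up it
- gouge_mid (a point): carving gouge, 115 mm, lying on the jig board beyond the block; leave it alone. Point half-way up it
- brush_mid (a point): brush, 190 mm, lying to the right of the jig; leave it alone. Point half-way up it
- roller_mid (a point): ink roller, 36 mm thick and 90 mm wide with a wooden handle, beyond the jig; leave it alone. Point half-way up it
- baren_mid (a point): round wooden rubbing pad, 100 mm wide, 29 mm tall, to the left of the jig; leave it alone. Point half-way up it
- jar_mid (a point): lidded jar, 58 mm wide, 72 mm tall, beyond the jig on the left; leave it alone. Point half-way up it
- mug_mid (a point): white mug, 80 mm wide, 90 mm tall, on the left of the table; leave it alone. Point half-way up it
Things that resemble listed ones, but are neither listed nor needed, are in the scene too. What is meant by the block is not blue or green, and is the smaller of those in its own colour.

How it is judged:
By the outcome, as a careful person would: the job done as asked, in the order asked, and still so for the second after the job is handed in, with the robot touching nothing.
It also fails if it takes over 51 s, if anything falls off the work surface, if the arm or the gripper's body presses on something with over 40 N, if the wrist force passes 120 N, or if a joint passes its speed limit or range.

ROBOT

A 6-joint arm with a two-finger parallel gripper is mounted at the origin on the work surface. World frame = base frame: x ahead of the robot, y to its left, z up, the work surface at z = 0. Lengths are in mm, angles in rad, forces in N, time in s.
With the tool pointing down it reaches from about 275 to 750 mm from the base axis. Payload 10.2 kg.
Tool frame: the origin (TCP) lies at the very end of the fingers, on their centre line; the grasp point (between the pads) lies 19 mm behind it (ctrl.hold_point_z is the distance from the TCP to the grasp point, in mm); z points along the fingers, y is the direction in which the jaws open and shut (so a half turn about z gives the same grasp; the last joint's range is limited). The gripper opens to 85 mm and grips with 20 to 120 N. Pads are 22 mm wide; open, the fingers measure 114 mm over their backs; the gripper's body (76 mm by 85 mm) begins 54 mm behind the grasp point. The pads swing forward as they close: fully open they stand 13 mm farther back than shut.
Start: joints at [-1.541, 0.313, 1.498, -0, 1.331, -0.223], TCP at [131.297, -508.323, 208.594] pointing down, gripper open.
Joint ranges: [-2.94, 2.94], [-0.97, 2.17], [0.19, 2.56], [-1.23, 4.37], [0.02, 3.11], [-2.88, 2.88]. Speed limits (rad/s): [2.39, 2.39, 3.01, 3.14, 3.14, 3.14].

INTERFACE

Orientations are given as a unit quaternion [w, x, y, z].
In Python, from rig import readout, cams, workorder, spotter, ctrl gives the robot as it stands.
- The arm moves only by the tool step_arm, never from a script. Its argument "plan" is text: rows parted by semicolons, each of 5 numbers parted by spaces: the shift along the tool's x, y, z in cm, then the turn about the tool's z in degrees, then the opening in per cent of the stroke, from 0 (shut) to 100 (fully open). In form: x y z twist gripper; .... A call has 1 to 10 rows; each row is the pose to reach, as a shift and turn from the pose commanded when the call began, along the tool's axes at that moment; what a row does not reach only later rows make up. A row lasts 1/10 s, in which the tool goes at most 50 mm and 8.59 degrees, less where a joint would pass 70% of its speed; a pose out of reach is approached as far as the arm can. A call with a gripper value outside its range is refused whole. The fingers move at their own pace and stop on an object; "grip_force" is the grip in N (left out, the last holds). Time passes only in rows, so rows that repeat a pose let the fingers close. It gives the time, the measured TCP pose, the force and the opening at its end, in the units of the state.
- readout.sense(): the state, without advancing time (a new reading comes with each control period).
- cams.capture(name): name is "scene" or "side" or "wrist"; returns (picture, depth): 384x512x3 uint8, red, green, blue; 384x512 float32, mm along the optical axis (not along the pixel's ray), 0 where there is no reading.
- cams.camera_info(name): a dict with "vfov" (degrees; the focal length in pixels is half the picture's height over the tangent of half this angle, whatever the lens; pixels are square), "cx", "cy" (the principal point, pixels), "rvec" (rotation vector, rad) and "tvec" (3), from world to camera coordinates, as OpenCV has them. Camera axes: x right, y down, z forward; pixel columns grow to the right and rows downward; lengths in mm; the calibration is good to about 2 mm. A picture is of the moment at which its call begins: read the wrist's pose just before it. camera_info takes no time and is no camera call; for the wrist camera it gives the pose at the moment of the call.
- workorder.finish_job(): hands the job in, once; it reports no verdict.
Trained networks look in the newest picture that a camera, given by its name, has taken for a name from the list of things; names that differ only in an ending like _2 or _b are one class to them, and where a whole thing is asked for, a point or a joint stands for the part that bears it (a point fixed in the world has none). Each returns a list of dicts, best first, with "conf" (0 to 1); they miss things now and then, are a little off and sometimes report something else, mostly with a low value. They report only what shows in the picture. A call takes as long as a camera call. They do not tell look-alikes from the thing itself.
- spotter.regions_of(camera, target): "pixels" (384x512 bool, what is visible of it) and "extent" ([centre column, centre row, width, height] in pixels, round what is visible of it).
The state is a dict: "time_s": time; "joints": joint angles; "dq": joint speeds; "tau": joint torques, N m; "eef_pos": TCP position; "ee_rot": TCP orientation; "force": force on the tool from outside, world axes, zero at the start; "wrist_torque": the same for the moment, N m; "grip_width": opening from 0.0 (shut) to 1.0 (fully open).
Only numpy, scipy, OpenCV 4.12 (cv2) and the standard library are available. Lean on these libraries where they do the work, as an engineer would, in place of code of your own. Each camera call takes 0.05 s, during which the arm holds its last target. There are 200 camera calls.

## Working session

There is one attempt and no reset: what is moved stays moved. The work goes in short steps, Python scripts to look and compute and a tool call to move; the robot and the scene stay as the last step left them, time stands still between calls to the robot, and variables do not carry over. Pictures are saved under pics/ and viewed, about 8 in all and at most 12, crops included, and the job is handed in when it is done.

Besides the shell and the picture viewer there is one more tool, called after "Request:" in YAML: its name, and indented under it one key for each argument. step_arm: Moves the arm, as the interface text tells. Its arguments: {"type":"object","properties":{"plan":{"type":"string"},"grip_force":{"type":"number"}},"required":["plan"]}

```bash
mkdir -p pics; cat > h.py <<'E'
import numpy as np,cv2
from rig import readout,cams,workorder,spotter,ctrl
def cam(n):
    i=cams.camera_info(n);f=192/np.tan(np.radians(i["vfov"])/2)
    R=cv2.Rodrigues(np.array(i["rvec"],float))[0];return f,i["cx"],i["cy"],R,np.array(i["tvec"],float).ravel()
def world(c,u,v,d):
    f,cx,cy,R,t=c
    p=np.stack([(u-cx)/f*d,(v-cy)/f*d,d+0*u],-1);return (p-t)@R
def cloud(c,D):
    v,u=np.mgrid[:384,:512];return world(c,u.astype(float),v.astype(float),D)
def proj(c,P):
    f,cx,cy,R,t=c;q=np.atleast_2d(P)@R.T+t;return q[:,:2]/q[:,2:]*f+[cx,cy]
def save(n,im): cv2.imwrite("pics/"+n+".png",im[:,:,::-1])
E
python3 - <<'E'
from h import *
ims=[]
for n in("scene","side"):
    c=cam(n);im,D=cams.capture(n);np.savez("/tmp/"+n,im=im,D=D);ims.append(im);W=cloud(c,D)
    save(n,im)
    for t in("block","strap","lever","jig"):
        for r in spotter.regions_of(n,t)[:3]:
            m=r["pixels"]&(D>0)
            if m.sum(): print(n,t,round(r["conf"],2),np.round(r["extent"]),np.round(np.median(W[m],0)),m.sum())
s=readout.sense();print(s)
E
```

```text
scene block 0.97 [221. 225.  66.  53.] [588.  -5.  40.] 2113
scene block 0.85 [167. 157.  57.  48.] [ 352. -264.   22.] 1452
scene block 0.81 [ 97. 207.  82.  64.] [ 625. -378.   31.] 3854
scene strap 0.95 [258. 213.  14.  40.] [556.  95.  66.] 459
scene jig 0.61 [224. 241. 120. 106.] [647.  73.  19.] 5081
side block 0.74 [296. 167.  64.  42.] [ 593. -355.   32.] 1879
side block 0.67 [316. 305. 105.  81.] [228. 268.  29.] 4997
side block 0.58 [246. 210.  68.  39.] [567. -16.  41.] 1073
side strap 0.76 [236. 202.  74.  46.] [561. 102.  66.] 664
side lever 0.75 [214. 194.  27.  30.] [617. 118. 127.] 232
side jig 0.69 [237. 217. 130.  75.] [548. 100.  20.] 3650
side jig 0.46 [248. 210.  70.  40.] [567. -17.  41.] 1052
{'time_s': 0.5, 'joints': array([-1.54139659e+00,  3.12920369e-01,  1.49773712e+00,  2.54636016e-05,
        1.33101713e+00, -2.23422063e-01]), 'dq': array([-0.00127791,  0.00241137, -0.0007865 , -0.00029757,  0.0001208 ,
       -0.00030374]), 'tau': array([-4.72742668e-04, -4.11932373e+01, -2.59766346e+01, -1.32458968e-04,
        7.77851856e-04,  2.09853476e-05]), 'eef_pos': array([ 131.30541877, -508.3022147 ,  208.56975885]), 'ee_rot': array([-3.95945753e-05,  9.92021156e-01,  1.26071502e-01,  1.62790617e-05]), 'force': array([ 1.01911981,  0.75847987, -0.42293091]), 'wrist_torque': array([-0.01230222,  0.01779393,  0.04167682]), 'grip_width': 0.998912001795447}
```

```bash
python3 -c "
import cv2;cv2.imwrite('pics/both.png',cv2.resize(cv2.imread('pics/scene.png'),(800,600)))"
```

```text
(no output)
```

View pics/both.png

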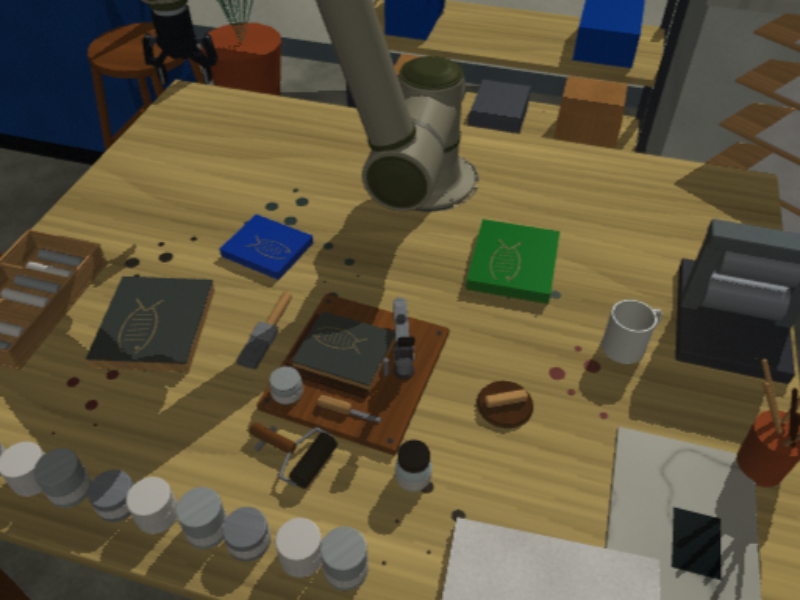

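View pics/side.png

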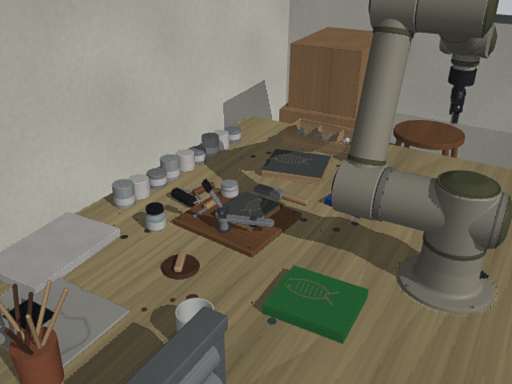

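The picture shows the jig in the middle of the table (about 345,375 in the scaled scene view). The strap is parked beside the block's left edge, at about (402,335), and the lever is standing. The jar is at (413,465) and the baren at (505,403). Next I'll fit the jig and strap poses.

```bash
cat > fit.py <<'E'
from h import *
P=[];
for n in("scene","side"):
    z=np.load(f"/tmp/{n}.npz");D=z["D"].astype(float);c=cam(n);W=cloud(c,D);im=z["im"].astype(int)
    m=(D>0)&(abs(W[...,0]-590)<200)&(abs(W[...,1]-20)<190)&(W[...,2]>8)
    P.append(W[m]);
    w=W[m]
    j=w[(abs(w[:,2]-18)<5)]; b=w[abs(w[:,2]-40)<4]; s=w[(abs(w[:,2]-64)<5)]
    for k,q in(("jig",j),("blk",b),("strap",s)):
        # largest cluster on 4mm grid
        g=np.zeros((110,110),np.uint8);ij=((q[:,:2]-[380,-200])/4).astype(int);g[ij[:,0].clip(0,109),ij[:,1].clip(0,109)]=1
        g=cv2.morphologyEx(g,cv2.MORPH_CLOSE,np.ones((5,5)))
        N,L,st,_=cv2.connectedComponentsWithStats(g);l=L[ij[:,0].clip(0,109),ij[:,1].clip(0,109)]
        best=1+np.argmax(st[1:,4]);qq=q[l==best]
        print(n,k,len(qq),[np.round(a,1) for a in cv2.minAreaRect(qq[:,:2].astype(np.float32))],np.round(qq.mean(0)))
    for t in("lever_pad","strap_end"): pass
np.save("/tmp/P.npy",np.vstack(P))
w=np.vstack(P);h=w[w[:,2]>75];print("high",len(h));
for lo in range(60,180,10):
    q=w[(w[:,2]>lo)&(w[:,2]<=lo+10)&(w[:,0]<660)&(w[:,1]>50)]
    if len(q):print(lo,len(q),np.round(np.median(q,0)))
E
python3 fit.py
```

```text
scene jig 3292 [array([621.1,  20.7]), array([260.1, 342.6]), np.float64(84.8)] [656.  66.  18.]
scene blk 1818 [array([5.802e+02, 4.000e-01]), array([167.2, 135.5]), np.float64(85.7)] [583.  -5.  40.]
scene strap 202 [array([503.2,  77.2]), array([105.6,  24.8]), np.float64(19.3)] [505.  77.  64.]
side jig 2692 [array([619.4,  20.1]), array([266. , 344.4]), np.float64(85.2)] [577.  68.  19.]
side blk 826 [array([574.7, -12.3]), array([144., 137.]), np.float64(88.0)] [573. -20.  41.]
side strap 334 [array([527. ,  88.1]), array([159. ,  33.2]), np.float64(20.3)] [523.  91.  65.]
high 450
60 579 [522.  86.  65.]
70 68 [577.  96.  73.]
80 74 [593. 118.  86.]
90 82 [590. 114.  93.]
100 21 [598. 115. 105.]
110 23 [603. 117. 115.]
120 19 [610. 118. 125.]
130 17 [614. 122. 135.]
140 30 [619. 126. 147.]
150 37 [623. 129. 155.]
160 74 [637. 127. 166.]
170 21 [636. 127. 171.]
```

```bash
cat > plan.py <<'E'
from h import *
from scipy.spatial.transform import Rotation as Ro
piv=np.array([587,107.5])
def rows(pts,start=None):
    s=readout.sense();q=s["ee_rot"];R=Ro.from_quat([q[1],q[2],q[3],q[0]]).as_matrix()
    p0=s["eef_pos"] if start is None else np.array(start,float)
    print("; ".join("%.2f %.2f %.2f 0 0"%tuple(R.T@(np.array(p)-p0)/10) for p in pts))
def push(th,r=115,off=28):
    th=np.radians(th);d=np.array([np.cos(th),np.sin(th)]);n=np.array([d[1],-d[0]])
    return piv+r*d+off*n
E
python3 - <<'E'
from plan import *
print(push(199.5,115,45))
rows([[463.6,111.5,208.6]])
E
```

```text
[463.57491986 111.53107829]
47.68 -51.70 0.00 0 0
```

Request:
step_arm:
  plan: "47.7 -51.7 0 0 0;47.7 -51.7 0 0 0;47.7 -51.7 0 0 0;47.7 -51.7 0 0 0;47.7 -51.7 0 0 0;47.7 -51.7 0 0 0;47.7 -51.7 0 0 0;47.7 -51.7 0 0 0;47.7 -51.7 0 0 0;47.7 -51.7 0 0 0"

```text
time_s: 1.5
eef_pos: [368.2, -65.7, 209.0]
ee_rot: [0.0, 0.992, 0.126, 0.0]
force: [0.7, -0.7, -0.4]
grip_width: 0.002
```

```bash
python3 - <<'E'
from plan import *
print(readout.sense()["eef_pos"]);rows([[463.6,111.5,208.6]])
E
```

```text
[368.23588983 -65.73874816 208.96551504]
13.66 -14.78 0.04 0 0
```

Request:
step_arm:
  plan: "13.6 -14.7 0 0 0;13.6 -14.7 0 0 0;13.6 -14.7 0 0 0;13.6 -14.7 0 0 0;13.6 -14.7 0 0 0;13.6 -14.7 0 0 0;13.6 -14.7 0 0 0"

```text
time_s: 2.2
eef_pos: [462.3, 107.8, 208.6]
ee_rot: [0.0, 0.992, 0.126, -0.0]
force: [0.4, -0.3, 0.1]
grip_width: 0.001
```

```bash
python3 - <<'E'
from plan import *
print(readout.sense()["eef_pos"])
c=cam("wrist");im,D=cams.capture("wrist");W=cloud(c,D.astype(float));np.savez("/tmp/wrist",im=im,D=D)
# strap top pts
m=(D>0)&(abs(W[...,2]-64)<5)&(abs(W[...,0]-530)<100)&(abs(W[...,1]-80)<60)
q=W[m][:,:2].astype(np.float32);print(len(q),cv2.minAreaRect(q))
for th in(199.5,):
    d=np.array([np.cos(np.radians(th)),np.sin(np.radians(th))])
    for P in([*piv,64],[*(piv+130*d),64],[463.6,111.5,48],[579,23,18]):
        uv=proj(c,P)[0];print(uv);cv2.circle(im,tuple(int(x) for x in uv),3,(255,0,0),-1)
save("w1",im)
E
```

```text
[462.26937071 107.83004174 208.62709302]
2497 ((526.188720703125, 88.96077728271484), (154.41099548339844, 52.38698959350586), 9.488399505615234)
[283.40101452  63.86268955]
[289.18296705 181.53559788]
[251.21475304 169.63319223]
[342.25127094  94.56399141]
```

View pics/w1.png

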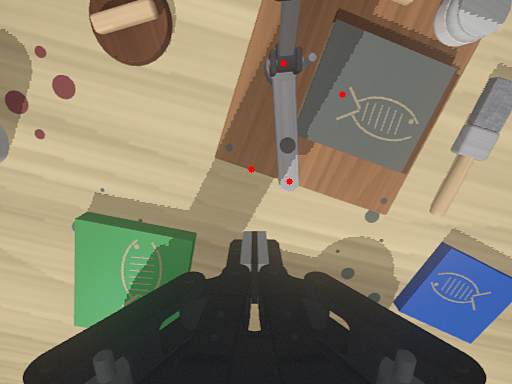

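The wrist view confirms the estimates: the projected pivot (283,64) falls on the post and the strap end (289,182) on the strap tip. The space left of the strap is clear, so I can go down there.

Request:
step_arm:
  plan: "0 0 4 0 0;0 0 8 0 0;0 0 12 0 0;0 0 16 0 0;0 0 16 0 0;0 0 16 0 0"

```text
time_s: 2.85
eef_pos: [463.0, 107.9, 49.8]
ee_rot: [0.0, 0.992, 0.125, 0.0]
force: [0.5, 0.7, 0.8]
grip_width: -0.0
```

```bash
python3 - <<'E'
from plan import *
s=readout.sense();print(s["eef_pos"],s["force"])
rows([[*push(t,115,26),48] for t in (199.5,203,207,212,217,222,227,232,237,242)],s["eef_pos"])
E
```

```text
[463.01677064 107.87036188  49.76725432] [0.54092012 0.70791807 0.80072994]
0.31 1.55 0.18 0 0; 0.24 2.27 0.18 0 0; 0.21 3.09 0.18 0 0; 0.25 4.12 0.18 0 0; 0.38 5.14 0.18 0 0; 0.60 6.14 0.18 0 0; 0.91 7.12 0.18 0 0; 1.30 8.08 0.18 0 0; 1.77 8.99 0.18 0 0; 2.32 9.86 0.18 0 0
```

Request:
step_arm:
  plan: "0.3 1.5 0.2 0 0;0.25 2.3 0.2 0 0;0.2 3.1 0.2 0 0;0.25 4.1 0.2 0 0;0.4 5.1 0.2 0 0;0.6 6.1 0.2 0 0;0.9 7.1 0.2 0 0;1.3 8.1 0.2 0 0;1.8 9.0 0.2 0 0;2.3 9.9 0.2 0 0"

```text
time_s: 3.85
eef_pos: [510.2, 17.9, 46.5]
ee_rot: [-0.0, 0.992, 0.126, -0.0]
force: [-0.3, 0.2, -0.6]
grip_width: 0.001
```

```bash
python3 - <<'E'
from plan import *
s=readout.sense();print(s["eef_pos"],s["force"],push(242,115,26))
rows([[*push(t,115,o),48] for t,o in ((245,26),(249,26),(253,26),(256,25),(259,25),(261,25),(262,25),(263,24))],s["eef_pos"])
c=cam("scene");im,D=cams.capture("scene");W=cloud(c,D.astype(float))
m=(D>0)&(abs(W[...,2]-64)<5)&(abs(W[...,0]-540)<90)&(W[...,1]<105)&(W[...,1]>-70)
p=W[m]; print(len(p)); v=p[:,:2]-piv; print(np.percentile(np.degrees(np.arctan2(v[:,1],v[:,0]))%360,[10,50,90]))
E
```

```text
[510.23626258  17.87480322  46.54873689] [-0.30409665  0.15084451 -0.5722162 ] [510.05413287  18.16728745]
0.35 0.46 -0.15 0 0; 0.88 1.10 -0.15 0 0; 1.45 1.69 -0.15 0 0; 1.99 2.16 -0.15 0 0; 2.47 2.55 -0.15 0 0; 2.80 2.79 -0.15 0 0; 2.97 2.91 -0.15 0 0; 3.23 3.06 -0.15 0 0
228
[193.36853199 200.94299576 236.50668394]
```

```bash
python3 - <<'E'
from h import *
im,D=cams.capture("scene");im2,_=cams.capture("wrist")
save("s2",np.hstack([cv2.resize(im[170:300,140:340],(400,300)),cv2.resize(im2,(400,300))]))
E
```

```text
(no output)
```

View pics/s2.png

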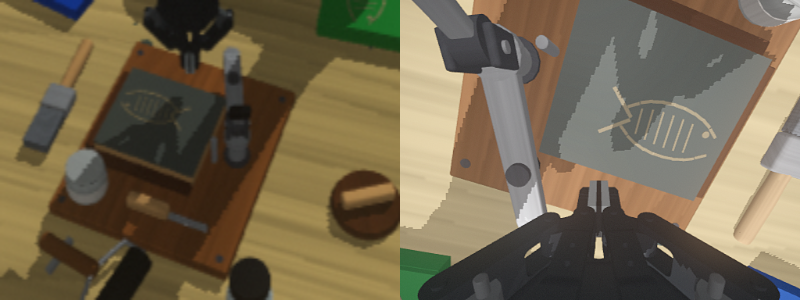

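The fingers are at (597,190) in the wrist crop, to the right of the strap, and the strap hardly moved. I need the strap's actual angle and how the finger got past it.

```bash
cat > ang.py <<'E'
from plan import *
def ang(n):
    c=cam(n);im,D=cams.capture(n);W=cloud(c,D.astype(float));np.savez("/tmp/"+n,im=im,D=D)
    for r in spotter.regions_of(n,"strap")[:1]:
        m=r["pixels"]&(D>0);p=W[m];e=np.round(r["extent"])
        p=p[(abs(p[:,2]-64)<4)&(np.hypot(*(p[:,:2]-piv).T)>25)]
        if len(p)<10: print(n,"few",len(p),e);continue
        v=p[:,:2]-piv;a=np.degrees(np.arctan2(v[:,1],v[:,0]))%360
        vx,vy,x0,y0=cv2.fitLine(p[:,:2].astype(np.float32),cv2.DIST_HUBER,0,.01,.01).ravel()
        print(n,round(r["conf"],2),e,len(p),"pivang",np.round(np.median(a),1),"line",round(np.degrees(np.arctan2(-vy,-vx))%360,1),round(np.degrees(np.arctan2(vy,vx))%360,1),"rmax",round(np.hypot(*v.T).max()),"zmed",np.round(np.median(p[:,2]),1),"mean",np.round(p.mean(0)))
    return im,D,W
E
python3 - <<'E'
from ang import *
for n in("scene","side","wrist"): ang(n)
print(readout.sense()["eef_pos"],readout.sense()["force"])
E
```

```text
scene 0.66 [255. 213.  16.  38.] 178 pivang 199.8 line 199.6 19.6 rmax 138 zmed 64.1 mean [506.  78.  64.]
side 0.95 [234. 204.  72.  49.] 225 pivang 195.2 line 198.3 18.3 rmax 141 zmed 64.9 mean [509.  84.  65.]
wrist 0.8 [111. 145. 167. 290.] 6520 pivang 200.7 line 198.8 18.8 rmax 133 zmed 64.7 mean [522.  83.  65.]
[509.43526085  18.78599251  46.63296919] [-0.39775065 -0.01857705  0.61333614]
```

```bash
python3 - <<'E'
from h import *
p=readout.sense()["eef_pos"]
for n in("scene","side"):
    z=np.load(f"/tmp/{n}.npz");c=cam(n);uv=proj(c,p)[0];print(n,uv)
    W=cloud(c,z["D"].astype(float));m=(z["D"]>0)&(np.hypot(W[...,0]-p[0],W[...,1]-p[1])<30)&(W[...,2]>43)
    print("lowest near tcp",np.round(np.sort(W[m][:,2])[:8],1),np.round(W[m][W[m][:,2].argsort()[:4]],0).tolist())
    im=z["im"].copy();u,v=int(uv[0]),int(uv[1]);cr=im[v-60:v+45,u-70:u+70].copy();cv2.circle(cr,(70,60),1,(255,0,0),-1)
    save("t_"+n,cv2.resize(cr,(400,300)))
a=cv2.imread("pics/t_scene.png");b=cv2.imread("pics/t_side.png");cv2.imwrite("pics/t.png",np.hstack([a,b]))
E
```

```text
scene [235.81819186 204.12788438]
lowest near tcp [43.3 43.5 43.6 43.7 43.7 43.9 44.4 44.5] [[530.0, 20.0, 43.0], [517.0, -6.0, 43.0], [520.0, 13.0, 44.0], [525.0, -3.0, 44.0]]
side [262.81823426 214.98090855]
lowest near tcp [43.  43.2 43.2 43.3 43.3 43.4 43.5 43.7] [[526.0, 29.0, 43.0], [537.0, 22.0, 43.0], [515.0, -4.0, 43.0], [525.0, 8.0, 43.0]]
```

View pics/t.png

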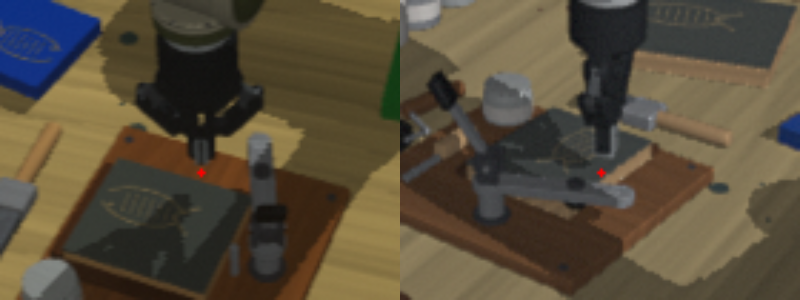

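In both crops the visible fingertip ends above the projected TCP (red): (605,152) against (602,172) in the side view. So the fingers passed over the strap. I'll measure the true tip height.

```bash
python3 - <<'E'
from h import *
p=readout.sense()["eef_pos"];print(p)
for n in("scene","side"):
    z=np.load(f"/tmp/{n}.npz");c=cam(n);D=z["D"];W=cloud(c,D.astype(float))
    m=(D>0)&(np.hypot(W[...,0]-p[0],W[...,1]-p[1])<45)&(W[...,2]>46)
    q=W[m]
    for lo in range(46,120,6):
        k=q[(q[:,2]>=lo)&(q[:,2]<lo+6)]
        if len(k):print(n,lo,len(k),np.round(k.min(0)[:2]),np.round(k.max(0)[:2]))
z=np.load("/tmp/wrist.npz");c=cam("wrist");print("tcp in wrist",proj(c,p))
D=z["D"];W=cloud(c,D.astype(float))
for v in range(225,275,5): print(v,np.round(W[v,235:285:6,2]).tolist())
E
```

```text
[509.43526085  18.78599251  46.63296919]
scene 52 1 [490.  59.] [490.  59.]
scene 70 8 [514.  14.] [524.  28.]
scene 76 11 [515.   4.] [524.  28.]
scene 82 14 [514.   7.] [525.  31.]
scene 88 12 [511.   6.] [526.  31.]
scene 94 15 [514.   7.] [524.  31.]
scene 100 18 [506.   3.] [524.  32.]
scene 106 12 [502.  -8.] [527.  33.]
scene 112 27 [504.  -8.] [528.  49.]
scene 118 52 [493. -16.] [532.  52.]
side 58 1 [488.  55.] [488.  55.]
side 70 8 [497.  17.] [516.  24.]
side 76 11 [496.  16.] [512.  32.]
side 82 15 [497.  16.] [513.  35.]
side 88 13 [497.  15.] [512.  35.]
side 94 15 [497.  17.] [512.  34.]
side 100 13 [496.  18.] [513.  32.]
side 106 9 [496.  11.] [512.  35.]
side 112 7 [497. -14.] [506.  43.]
side 118 21 [489. -10.] [511.  50.]
tcp in wrist [[253.50502547 226.36390891]]
225 [19.0, 18.0, 19.0, 19.0, 17.0, 19.0, 19.0, 18.0, 41.0]
230 [19.0, 19.0, 20.0, 20.0, 18.0, 213.0, 20.0, 18.0, 19.0]
235 [19.0, 19.0, 80.0, 79.0, 80.0, 80.0, 19.0, 19.0, 18.0]
240 [78.0, 77.0, 85.0, 85.0, 85.0, 84.0, 78.0, 20.0, 19.0]
245 [84.0, 83.0, 92.0, 90.0, 91.0, 90.0, 83.0, 83.0, 18.0]
250 [88.0, 88.0, 96.0, 95.0, 95.0, 96.0, 90.0, 89.0, 18.0]
255 [93.0, 101.0, 100.0, 100.0, 100.0, 101.0, 94.0, 94.0, 20.0]
260 [99.0, 104.0, 104.0, 104.0, 105.0, 105.0, 98.0, 99.0, 18.0]
265 [113.0, 109.0, 108.0, 107.0, 108.0, 111.0, 113.0, 111.0, 102.0]
270 [116.0, 115.0, 114.0, 108.0, 107.0, 114.0, 116.0, 116.0, 113.0]
```

All three cameras put the true fingertip at z ≈ 68–70 mm where the readout says 46.6, so the tip is about 22 mm higher than reported. x and y agree. I'll go back over the strap and come down lower.

```bash
python3 - <<'E'
from plan import *
p=readout.sense()["eef_pos"]
rows([[p[0],p[1],65],[*push(199.5,115,42),65],[*push(199.5,115,42),40],[*push(199.5,115,42),28]])
E
```

```text
-0.00 -0.00 -1.84 0 0; -2.09 -9.83 -1.84 0 0; -2.09 -9.83 0.66 0 0; -2.09 -9.83 1.86 0 0
```

Request:
step_arm:
  plan: "0 0 -1.8 0 0;0 0 -1.8 0 0;-1 -5 -1.8 0 0;-2.1 -9.8 -1.8 0 0;-2.1 -9.8 -1.8 0 0;-2.1 -9.8 -1.8 0 0;-2.1 -9.8 0.6 0 0;-2.1 -9.8 1.9 0 0;-2.1 -9.8 1.9 0 0;-2.1 -9.8 1.9 0 0"

```text
time_s: 5.3
eef_pos: [465.3, 107.5, 27.8]
ee_rot: [0.0, 0.992, 0.126, 0.0]
force: [0.2, 0.3, -0.2]
grip_width: 0.003
```

```bash
cat >> ang.py <<'E'
def tip(n,zmin=24):
    p=readout.sense()["eef_pos"];z=np.load(f"/tmp/{n}.npz");D=z["D"];W=cloud(cam(n),D.astype(float))
    m=(D>0)&(np.hypot(W[...,0]-p[0],W[...,1]-p[1])<22)&(W[...,2]>zmin);print(n,"tip z",np.round(np.sort(W[m][:,2])[:12]))
E
python3 - <<'E'
from ang import *
s=readout.sense();print(s["eef_pos"],s["force"])
for n in("side","scene","wrist"): ang(n);tip(n)
rows([[*push(t,115,26),26] for t in (201,205,209,213,217,222,227,232,237,242)])
E
```

```text
[465.29156079 107.49393523  27.75572654] [ 0.2460935   0.32207018 -0.24954375]
side 0.61 [235. 205.  71.  48.] 163 pivang 195.3 line 199.2 19.2 rmax 143 zmed 65.0 mean [519.  88.  65.]
side tip z [24. 51. 52. 53. 54. 54. 54. 55. 56. 56. 56. 57.]
scene 0.85 [258. 213.  16.  38.] 189 pivang 200.0 line 198.6 18.6 rmax 139 zmed 64.3 mean [506.  78.  64.]
scene tip z [56. 58. 59. 59. 60. 60. 60. 61. 61. 62. 62. 63.]
wrist 0.85 [338. 140. 109. 279.] 9276 pivang 198.5 line 200.0 20.0 rmax 135 zmed 64.6 mean [521.  85.  65.]
wrist tip z [55. 55. 55. 55. 55. 55. 55. 56. 56. 56. 56. 56.]
0.07 1.83 0.21 0 0; 0.01 2.65 0.21 0 0; 0.01 3.47 0.21 0 0; 0.06 4.29 0.21 0 0; 0.17 5.11 0.21 0 0; 0.39 6.11 0.21 0 0; 0.70 7.09 0.21 0 0; 1.09 8.05 0.21 0 0; 1.56 8.96 0.21 0 0; 2.11 9.83 0.21 0 0
```

Request:
step_arm:
  plan: "0 0.5 0.4 0 0;0.05 1.8 0.4 0 0;0 2.7 0.4 0 0;0 3.5 0.4 0 0;0.05 4.3 0.4 0 0"

```text
time_s: 6.1
eef_pos: [476.3, 65.8, 23.7]
ee_rot: [-0.0, 0.992, 0.126, 0.0]
force: [-0.5, 1.7, -0.1]
grip_width: -0.001
```

```bash
python3 - <<'E'
from ang import *
s=readout.sense();print(s["eef_pos"],s["force"])
for n in("side","scene","wrist"): ang(n)
rows([[*push(t,115,26),24] for t in (217,222,227,232,237,242,246,250)])
E
```

```text
[476.26840318  65.79417232  23.66020507] [-0.4708736   1.68657209 -0.06674249]
side 0.93 [236. 202.  71.  40.] 160 pivang 208.5 line 214.6 34.6 rmax 140 zmed 65.0 mean [527.  73.  65.]
scene 0.7 [253. 214.  32.  38.] 226 pivang 216.6 line 214.4 34.4 rmax 142 zmed 64.4 mean [522.  60.  64.]
wrist 0.9 [252. 139. 170. 279.] 10125 pivang 215.0 line 215.4 35.4 rmax 139 zmed 64.7 mean [529.  67.  65.]
0.15 0.83 -0.04 0 0; 0.37 1.84 -0.04 0 0; 0.68 2.82 -0.04 0 0; 1.07 3.77 -0.04 0 0; 1.54 4.69 -0.04 0 0; 2.09 5.56 -0.04 0 0; 2.58 6.22 -0.04 0 0; 3.12 6.84 -0.04 0 0
```

The strap is turning: 215° now, and the target is about 265°.

Request:
step_arm:
  plan: "0.15 0.8 0 0 0;0.4 1.8 0 0 0;0.7 2.8 0 0 0;1.1 3.8 0 0 0;1.5 4.7 0 0 0;2.1 5.6 0 0 0;2.6 6.2 0 0 0;3.1 6.8 0 0 0"

```text
time_s: 7.2
eef_pos: [523.6, 8.2, 23.5]
ee_rot: [-0.0, 0.992, 0.126, -0.0]
force: [0.8, 1.7, 0.2]
grip_width: -0.001
```

```bash
python3 - <<'E'
from ang import *
s=readout.sense();print(s["eef_pos"],s["force"])
for n in("side","scene","wrist"): ang(n)
tip("scene",46)
rows([[*push(t,115,26),24] for t in (254,257,260,262,263,264,265)])
E
```

```text
[523.55225069   8.1545449   23.5297197 ] [0.83029896 1.65950445 0.22493519]
side 0.86 [227. 205.  54.  34.] 148 pivang 245.0 line 252.8 72.8 rmax 120 zmed 65.0 mean [560.  46.  65.]
scene 0.71 [244. 220.  62.  27.] 243 pivang 254.0 line 250.6 70.6 rmax 138 zmed 64.1 mean [565.  32.  64.]
wrist 0.9 [165. 138. 331. 235.] 10590 pivang 251.7 line 250.5 70.5 rmax 142 zmed 64.7 mean [563.  35.  65.]
scene tip z [52. 54. 54. 57. 57. 57. 58. 58. 58. 59. 59. 60.]
0.60 0.63 -0.04 0 0; 1.06 1.04 -0.04 0 0; 1.54 1.43 -0.04 0 0; 1.88 1.67 -0.04 0 0; 2.04 1.79 -0.04 0 0; 2.22 1.90 -0.04 0 0; 2.39 2.01 -0.04 0 0
```

Request:
step_arm:
  plan: "0.3 0.35 0 0 0;0.6 0.65 0 0 0;1.05 1.05 0 0 0;1.5 1.4 0 0 0;1.8 1.6 0 0 0"

```text
time_s: 8.0
eef_pos: [545.0, -2.7, 23.5]
ee_rot: [0.0, 0.992, 0.126, 0.0]
force: [-0.8, 1.3, 0.1]
grip_width: 0.001
```

Request:
step_arm:
  plan: "0.2 0.1 0 0 0;0.4 0.2 0 0 0;0.4 0.2 0 0 0"

```text
time_s: 8.3
eef_pos: [549.1, -3.5, 23.6]
ee_rot: [0.0, 0.992, 0.126, 0.0]
force: [-0.5, 0.6, 0.7]
grip_width: 0.003
```

```bash
python3 - <<'E'
from ang import *
s=readout.sense();print(s["eef_pos"],s["force"])
for n in("side","scene","wrist"): ang(n)
E
```

```text
[549.07130781  -3.48565967  23.56838769] [-0.46843835  0.64755967  0.69574394]
side 0.74 [228. 206.  47.  33.] 139 pivang 259.5 line 267.7 87.7 rmax 126 zmed 65.1 mean [575.  37.  65.]
scene 0.71 [242. 219.  70.  26.] 271 pivang 266.5 line 264.3 84.3 rmax 143 zmed 64.3 mean [582.  26.  64.]
wrist 0.82 [163. 174. 319. 155.] 10157 pivang 264.8 line 263.2 83.2 rmax 142 zmed 64.7 mean [580.  30.  65.]
```

Request:
step_arm:
  plan: "0.1 0.03 0 0 0;0.2 0.06 0 0 0;0.3 0.08 0 0 0;0.3 0.08 0 0 0"

```text
time_s: 9.0
eef_pos: [552.0, -3.4, 23.6]
ee_rot: [0.0, 0.992, 0.126, 0.0]
force: [-1.0, 0.6, -0.0]
grip_width: -0.002
```

Request:
step_arm:
  plan: "0.1 0.03 0 0 0;0.2 0.06 0 0 0;0.2 0.06 0 0 0"

```text
time_s: 9.3
eef_pos: [553.3, -3.5, 23.4]
ee_rot: [-0.0, 0.992, 0.126, -0.001]
force: [-4.9, -1.4, 1.5]
grip_width: -0.002
```

Contact with the stop pin is starting, so I'll press a little more.

Request:
step_arm:
  plan: "0.1 0.03 0 0 0;0.2 0.06 0 0 0;0.2 0.06 0 0 0"

```text
time_s: 9.6
eef_pos: [553.6, -3.5, 23.3]
ee_rot: [-0.001, 0.992, 0.126, -0.003]
force: [-15.1, -1.9, 7.7]
grip_width: 0.0
```

```bash
python3 - <<'E'
from ang import *
s=readout.sense();print(s["eef_pos"],s["force"])
for n in("side","scene","wrist"): ang(n)
print(proj(cam("scene"),[*piv,64]))
for n in("scene","side"):
    W=cloud(cam(n),np.load(f"/tmp/{n}.npz")["D"].astype(float));m=W[...,2]>78
    m&=(abs(W[...,0]-600)<60)&(W[...,1]>90)&(W[...,1]<230);q=W[m]
    for lo in range(80,180,15):
        k=q[(q[:,2]>=lo)&(q[:,2]<lo+15)]
        if len(k):print(n,lo,len(k),np.round(np.median(k,0)))
E
```

```text
[553.59978346  -3.49172088  23.27567356] [-15.14071647  -1.92406606   7.68002766]
side 0.76 [226. 206.  42.  32.] 133 pivang 260.3 line 268.7 88.7 rmax 116 zmed 65.0 mean [577.  40.  65.]
scene 0.63 [244. 220.  71.  29.] 263 pivang 269.4 line 263.7 83.7 rmax 140 zmed 64.2 mean [585.  28.  64.]
wrist 0.96 [162. 178. 319. 147.] 10113 pivang 266.8 line 265.1 85.1 rmax 142 zmed 64.7 mean [582.  30.  65.]
[[257.79149272 226.72536538]]
scene 80 73 [598. 108.  90.]
scene 95 28 [595. 116. 100.]
scene 110 18 [595. 127. 118.]
scene 125 15 [597. 136. 131.]
scene 140 18 [605. 145. 149.]
scene 155 59 [598. 156. 166.]
scene 170 8 [602. 159. 170.]
side 80 72 [579. 117.  89.]
side 95 23 [583. 121.  99.]
side 110 17 [584. 131. 117.]
side 125 17 [583. 140. 131.]
side 140 29 [580. 153. 149.]
side 155 47 [586. 161. 165.]
side 170 11 [588. 160. 171.]
```

The strap is at its stop: 15 N against the pin, and the wrist view gives 265°. Next I'll back off, rise and go over the post to the inner side of the lever.

```bash
python3 - <<'E'
from plan import *
p=readout.sense()["eef_pos"]
rows([[523,0,24],[523,0,190],[588,110,190],[588.5,114,140]])
E
```

```text
-2.88 -1.11 -0.05 0 0; -2.98 -1.14 -16.65 0 0; 6.07 -10.16 -16.69 0 0; 6.25 -10.53 -11.69 0 0
```

Request:
step_arm:
  plan: "-1.5 -0.5 0 0 0;-2.9 -1.1 0 0 0;-2.9 -1.1 -4 0 0;-2.9 -1.1 -8 0 0;-2.9 -1.1 -12 0 0;-2.9 -1.1 -16.7 0 0;-2.9 -1.1 -16.7 0 0;-2.9 -1.1 -16.7 0 0"

```text
time_s: 10.7
eef_pos: [525.7, -0.1, 191.1]
ee_rot: [0.0, 0.992, 0.126, 0.001]
force: [-0.4, 0.7, 0.1]
grip_width: 0.0
```

Request:
step_arm:
  plan: "3 -3 0 0 0;6 -6 0 0 0;9 -9.1 0 0 0;9 -9.1 0 0 0;9 -9.1 0 0 0;9 -9.1 0 0 0"

```text
time_s: 11.3
eef_pos: [589.1, 109.8, 189.6]
ee_rot: [-0.0, 0.992, 0.126, -0.001]
force: [-0.3, -0.1, 0.2]
grip_width: -0.003
```

```bash
python3 - <<'E'
from ang import *
s=readout.sense();print(s["eef_pos"],s["force"])
ims=[ang(n)[0] for n in("scene","side","wrist")]
save("l1",np.hstack([cv2.resize(ims[0][120:300,150:350],(400,360)),cv2.resize(ims[1][120:260,150:330],(400,360))]))
rows([[588.5,114,190],[588.5,115,133]])
E
```

```text
[589.12602214 109.77837121 189.61837705] [-0.34846056 -0.07100928  0.15383665]
scene 0.93 [245. 219.  73.  28.] 269 pivang 268.7 line 263.6 83.6 rmax 141 zmed 64.0 mean [584.  27.  64.]
side 0.96 [229. 207.  50.  32.] 165 pivang 261.1 line 268.8 88.8 rmax 140 zmed 65.2 mean [576.  28.  65.]
wrist 0.72 [276. 195. 186.  62.] 1808 pivang 266.1 line 265.3 85.3 rmax 142 zmed 64.7 mean [581.  29.  65.]
-0.00 -0.42 0.07 0 0; 0.02 -0.52 5.77 0 0
```

View pics/l1.png

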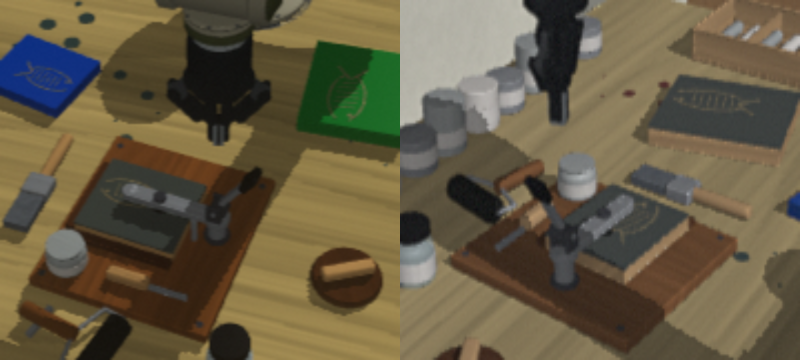

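The strap lies across the block at the pin (scene crop, 130,190 to 215,215), and the lever stands outward with its pad at about (245,180). I'll go down on the lever's inner side.

Request:
step_arm:
  plan: "0 -0.3 3 0 0;0 -0.3 5.7 0 0;0 -0.3 5.7 0 0;0 -0.3 5.7 0 0"

```text
time_s: 12.0
eef_pos: [589.2, 113.2, 134.4]
ee_rot: [0.0, 0.992, 0.126, 0.0]
force: [-0.1, -0.3, 1.2]
grip_width: -0.0
```

```bash
python3 - <<'E'
from plan import *
s=readout.sense();print(s["eef_pos"],s["force"])
pts=[]
for e in (56,50,44,38,32,26,20,14,8,4):
    a=np.radians(e-3);sl=84+8*(60-e)/60
    u=sl*np.cos(a)-6*np.sin(a)-14; z=82+sl*np.sin(a)+6*np.cos(a)-22
    pts.append([588.5+.09*u,107.5+u,z])
rows(pts);print(np.round(pts[-1]))
E
```

```text
[589.17296006 113.19226033 134.43478588] [-0.07707719 -0.27449788  1.24168672]
0.87 -2.50 0.33 0 0; 1.13 -3.23 0.79 0 0; 1.38 -3.92 1.34 0 0; 1.60 -4.55 1.97 0 0; 1.81 -5.12 2.67 0 0; 1.99 -5.63 3.43 0 0; 2.14 -6.06 4.26 0 0; 2.26 -6.40 5.14 0 0; 2.35 -6.66 6.05 0 0; 2.40 -6.78 6.68 0 0
[595. 185.  68.]
```

Request:
step_arm:
  plan: "0.4 -1.2 0.1 0 0;0.9 -2.5 0.3 0 0;1.1 -3.2 0.8 0 0;1.4 -3.9 1.3 0 0;1.6 -4.5 2 0 0;1.6 -4.5 2 0 0"

```text
time_s: 12.6
eef_pos: [592.6, 161.9, 112.3]
ee_rot: [-0.0, 0.992, 0.127, -0.001]
force: [0.6, -0.3, -0.7]
grip_width: 0.001
```

```bash
cat > lev.py <<'E'
from ang import *
def lev():
  for n in("scene","side"):
    im,D,W=ang(n)
    for r in spotter.regions_of(n,"lever")[:1]:
        p=W[r["pixels"]&(D>0)];p=p[(p[:,2]>70)&(p[:,1]>90)&(p[:,1]<230)]
        for lo in range(100,230,15):
            k=p[(p[:,1]>=lo)&(p[:,1]<lo+15)]
            if len(k):print(n,"y",lo,len(k),np.round(np.median(k,0)),"zmax",np.round(np.percentile(k[:,2],90)))
E
python3 -c "
from lev import *
s=readout.sense();print(s['eef_pos'],s['force']);lev()"
```

```text
[592.55756787 161.85423824 112.29489926] [ 0.55934464 -0.31286785 -0.74212449]
scene 0.66 [249. 223.  81.  21.] 284 pivang 268.1 line 265.0 85.0 rmax 140 zmed 63.9 mean [584.  28.  64.]
scene y 100 25 [590. 109.  92.] zmax 97.0
scene y 115 37 [595. 122.  94.] zmax 102.0
scene y 130 26 [597. 139. 109.] zmax 114.0
scene y 145 24 [597. 152. 117.] zmax 122.0
scene y 160 41 [604. 169. 135.] zmax 142.0
scene y 175 54 [599. 183. 143.] zmax 146.0
scene y 190 6 [592. 191. 142.] zmax 143.0
side 0.75 [225. 210.  53.  26.] 166 pivang 261.4 line 268.1 88.1 rmax 141 zmed 65.1 mean [576.  28.  65.]
side y 100 16 [587. 111.  94.] zmax 97.0
side y 115 35 [583. 122.  86.] zmax 96.0
side y 130 13 [583. 137. 106.] zmax 111.0
side y 145 8 [583. 152. 115.] zmax 120.0
side y 160 12 [578. 171. 130.] zmax 135.0
side y 175 37 [586. 186. 142.] zmax 146.0
side y 190 10 [587. 191. 142.] zmax 147.0
```

Request:
step_arm:
  plan: "0.2 -0.6 0.7 0 0;0.4 -1.1 1.4 0 0;0.55 -1.55 2.3 0 0;0.65 -1.9 3.1 0 0;0.75 -2.15 4 0 0;0.75 -2.15 4 0 0"

```text
time_s: 13.5
eef_pos: [594.3, 184.2, 71.9]
ee_rot: [-0.0, 0.992, 0.126, -0.001]
force: [-0.3, -0.2, 0.3]
grip_width: 0.001
```

```bash
python3 -c "
from lev import *
s=readout.sense();print(s['eef_pos'],s['force']);lev()"
```

```text
[594.28589962 184.16694834  71.92399887] [-0.27643271 -0.17157766  0.28209824]
scene 0.8 [251. 224.  88.  21.] 278 pivang 268.2 line 264.9 84.9 rmax 140 zmed 64.1 mean [584.  28.  64.]
side 0.72 [224. 212.  56.  30.] 160 pivang 260.9 line 268.1 88.1 rmax 140 zmed 65.1 mean [576.  29.  65.]
side y 100 7 [590. 112.  92.] zmax 94.0
side y 115 31 [582. 120.  88.] zmax 92.0
side y 130 23 [584. 138.  89.] zmax 91.0
side y 145 19 [588. 152.  90.] zmax 92.0
side y 160 13 [587. 165.  91.] zmax 94.0
side y 175 31 [584. 186.  95.] zmax 100.0
side y 190 38 [587. 198.  95.] zmax 97.0
side y 205 29 [591. 207.  92.] zmax 97.0
```

Request:
step_arm:
  plan: "0 0 0.2 0 0;0 0 0.4 0 0;0 0 0.4 0 0"

```text
time_s: 14.1
eef_pos: [595.1, 183.7, 69.6]
ee_rot: [-0.0, 0.992, 0.126, 0.0]
force: [-0.2, 0.5, 0.8]
grip_width: -0.001
```

Request:
step_arm:
  plan: "0 0 0.15 0 0;0 0 0.3 0 0;0 0 0.3 0 0"

```text
time_s: 14.4
eef_pos: [595.0, 183.7, 66.5]
ee_rot: [0.0, 0.992, 0.126, 0.0]
force: [0.8, 0.2, 1.3]
grip_width: -0.001
```

Request:
step_arm:
  plan: "0 0 0.1 0 0;0 0 0.2 0 0;0 0 0.2 0 0"

```text
time_s: 14.7
eef_pos: [595.1, 183.7, 65.2]
ee_rot: [-0.0, 0.992, 0.126, 0.0]
force: [-2.7, 1.2, 7.1]
grip_width: 0.001
```

Request:
step_arm:
  plan: "0 0 0.1 0 0;0 0 0.2 0 0;0 0 0.2 0 0"

```text
time_s: 15.0
eef_pos: [595.7, 183.7, 65.0]
ee_rot: [0.0, 0.992, 0.126, 0.001]
force: [-5.0, 0.3, 17.5]
grip_width: -0.001
```

Request:
step_arm:
  plan: "0 0 0.1 0 0;0 0 0.1 0 0;0 0 0.1 0 0"

```text
time_s: 15.3
eef_pos: [596.3, 183.7, 64.9]
ee_rot: [0.0, 0.992, 0.126, 0.002]
force: [-5.1, 0.0, 21.8]
grip_width: -0.0
```

Request:
step_arm:
  plan: "0 0 -2 0 0;0 0 -5 0 0;0 0 -9 0 0;-4 0 -13 0 0;-10 0 -15 0 0;-15 0 -15 0 0;-15 0 -15 0 0;-15 0 -15 0 0"

```text
time_s: 16.1
eef_pos: [448.1, 145.7, 212.3]
ee_rot: [0.0, 0.992, 0.126, 0.0]
force: [0.5, 1.0, 0.1]
grip_width: -0.003
```

```bash
python3 - <<'E'
from lev import *
s=readout.sense();print(s['eef_pos'],s['force']);lev();ang("wrist")
a=np.load("/tmp/scene.npz")["im"];b=np.load("/tmp/side.npz")["im"]
save("f",np.hstack([cv2.resize(a[150:300,130:350],(400,300)),cv2.resize(b[150:270,150:310],(400,300))]))
E
```

```text
[448.13454914 145.71347433 212.25652863] [0.46245974 1.04892788 0.08469883]
scene 0.89 [251. 224.  85.  20.] 260 pivang 267.6 line 264.0 84.0 rmax 139 zmed 63.8 mean [584.  27.  64.]
scene y 100 26 [590. 107.  91.] zmax 93.0
scene y 115 42 [594. 121.  87.] zmax 90.0
scene y 130 28 [595. 138.  85.] zmax 88.0
scene y 145 27 [596. 152.  86.] zmax 89.0
scene y 160 31 [596. 168.  86.] zmax 88.0
scene y 175 52 [601. 183.  88.] zmax 89.0
scene y 190 54 [602. 197.  87.] zmax 90.0
scene y 205 10 [601. 206.  87.] zmax 89.0
side 0.98 [223. 213.  59.  29.] 180 pivang 260.2 line 266.0 86.0 rmax 141 zmed 65.3 mean [575.  28.  65.]
side y 100 16 [589. 111.  92.] zmax 94.0
side y 115 36 [586. 121.  87.] zmax 91.0
side y 130 20 [586. 139.  86.] zmax 88.0
side y 145 20 [588. 153.  87.] zmax 89.0
side y 160 20 [590. 167.  87.] zmax 88.0
side y 175 30 [589. 183.  89.] zmax 91.0
side y 190 44 [591. 198.  88.] zmax 91.0
side y 205 29 [592. 208.  86.] zmax 90.0
wrist 0.87 [334.  62. 211. 115.] 2218 pivang 263.8 line 265.0 85.0 rmax 141 zmed 64.6 mean [578.  29.  65.]
```

View pics/f.png

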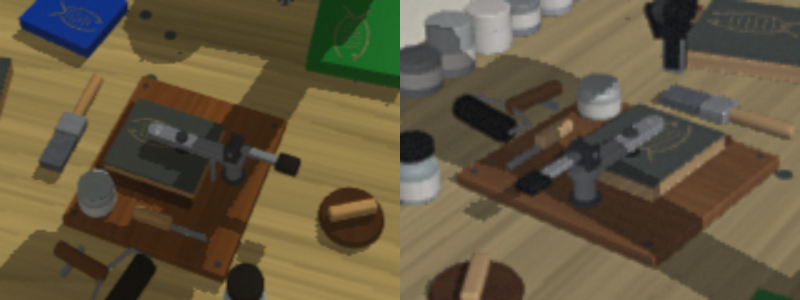

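The lever lies level, with its top at z ≈ 86–89 mm along its length and the pad at (288,163). The strap is across the block at its pin, and the tools around it have not moved. I'll hand it in.

```bash
python3 -c "
from h import *
print(workorder.finish_job())"
```

```text
the job is handed in; nothing more can be done
None
```

The printing block is clamped and the job is handed in, at about 16 s on the clock. I pushed the strap round to its stop pin first, then pushed the cam lever down to its stop.

- **Strap:** the push ended at about 15 N against the pin. The last wrist picture shows the strap at about 265°, where straight across is 264.8° by my fit of the jig. The scene and side cameras' line fits gave 264° and 266°.
- **Lever:** the last press was about 22 N with almost no further movement. The last pictures show the lever level, its top 85–89 mm above the table all the way along.
- **Surroundings:** in the final picture the block and the tools and pots near it look to be where they were. The arm is clear and touches nothing.

**Readout disagreement:** the cameras showed the real fingertips about 22 mm higher than the reported tool position. Because of that, my first sweep passed over the strap without touching anything. I corrected for the offset and repeated the sweep.

**Not checked:** the fits of the strap's bearing about the pivot were less consistent (260–268° between cameras), so I relied on the line fits and the contact force. I did not check the foot's force on the block directly.

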